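Hang the lift-off gate on a plaster casting frame and shut it

TASK

Take the gate (the board with two steel knuckles) out of the board rack, hang it on the casting frame so that both knuckles go fully down over the two pins of the pintle post, and swing it shut under the keeper, flat against the frame's mouth. Lower it gently and feel for the pins, never pressing hard or dropping it, because the pins bend; leave the other boards and the things on the bench where they are.

Things in the scene. Friction and masses are not known exactly. Their poses are not given: they have to be found in the camera images.
- frame: Lengths in mm. Casting frame, fixed: plywood base 18 mm thick, three 18 mm walls, tops at z 112 mm, fourth side (mouth) open, white plaster model inside. Origin: bench level under the middle position of the hinge axis. x: along the mouth; hinge at the mouth's +x end. -y: out of the mouth. z up. Base (x -210 to 40) and wall ends (x -44 to -26 and -184 to -166) stop at y = 6.5; walls run to y = 206
- post_mid (a point): PINTLE POST, steel, at the hinge end: this point is frame (0, 0, 30). The post (18 mm wide, y 17 to 31, top z 102) has two lugs reaching to y = 0, 14 mm wide with round ends, tops at z 30 and 82, 6 mm thick. Each carries an upright pin, 10 mm thick, 14 mm long, top edge broken by 0.6 mm, both on the line x = d, y = 0 of the frame. d is explained under post_top
- post_top (a point): frame (0, 0, 96): level of the upper pin's tip, at the post's middle position. The post is clamped in slots along frame x, anywhere within 12 mm of the middle: the true pins stand at x = d, -12 to +12 mm. These two points do NOT show d: it must be seen or found by feel. A knuckle more than 16 mm off comes down beside its pin. The clamped post does not shift. Across (y) the pins are true
- keeper (a point): KEEPER: steel strap 14 mm wide on top of the wall at the latch end; this point is the underside at its tip, frame (-175, -8, 117), its top is z 121. The shut gate (top at z 112) lies under it, so the gate can be put on only when swung open; it then swings freely, open out of the mouth (to -y) by 90 degrees or more
- gate: Gate, 0.2 to 0.3 kg: plywood board 172 x 12 x 100 mm (along its x, y, z) with two steel knuckles at its -x end. Origin: centre of the board's underside. Stands upright in a rack slot; grip the top edge at mid length across the thickness. 2 mm steel straps on the +y face reach to x = -50. Shut: its x points along frame -x, its underside is at z 12, its +y face looks out of the mouth
- gate_eye (a point): Point on the knuckles' axis (gate x = -102, y = 0) at the lower knuckle's underside (18 above the board's underside). Knuckles: upright tubes 16 mm high, outside 22, bore 11.6 mm; the upper one's underside is 70 above the board's. Seated: this point at frame (d, 0, 30), knuckles on the lugs. Bring the gate in raised by 15 to 29 mm: the lower knuckle passes over its pin, under the upper lug
- gate_toe (a point): point on the gate: middle of the thickness at the free end (gate x = +86), 18 mm above the board's underside. Shut: frame x = d - 188, y = 0. The play on the pins (1.6 mm) lets this end sag by up to about 9 mm once let go
- rack: Board rack, fixed, wood, 80 x 150 mm: three slots along its x at y = -50, 0, +50 mm, 15 mm wide, floor 12 mm above the bench, cheeks up to 38 mm. Origin at bench level in its centre. The gate stands in one slot with its x along the rack's -x, a plain board in each of the others; they stick out at both ends and lift straight up
- board_a: plain plywood board 170 x 12 x 100 mm in the rack, leave it. Origin: centre of its underside
- board_b: plain plywood board 150 x 12 x 85 mm in the rack, leave it. Origin: centre of its underside
- toolblock: grey block 85 x 125 x 42 mm with upright modelling tools, to 155 mm high, leave it. Origin: centre of its underside
- bowl: small black rubber mixing bowl, diameter 110, 55 mm high, leave it. Origin: centre of its underside
- brush: hand brush lying on the bench, leave it
- mallet: rubber mallet lying on the bench, leave it
- sprig: small plaster mould half, 90 x 70 x 30 mm, leave it. Origin: centre of its underside
Not all that is in view belongs to the job. What is shaped like the gate but red is not meant.

How it is judged (in metres and radians):
On the way:
1. the gate hangs on the frame, swung open, both knuckles fully down on the pins (z of gate_eye in the frame of frame between 0.027 and 0.033 m and x of gate_eye in the frame of frame between -0.014 and 0.014 m and y of gate_eye in the frame of frame between -0.003 and 0.003 m and angle between gate's own z axis and vertical below 0.07 rad and y of gate_toe in the frame of frame below -0.03 m), for 0.6 s.
At the end, for the whole second after the job is handed in: The gate sits on both pins (its knuckle underside within 3 mm of 30 mm height and its hinge line on the pins' line), upright within 4 degrees, shut with its free end within 5 mm of flat against the mouth, at rest and let go (z of gate_eye in the frame of frame between 0.027 and 0.033 m and x of gate_eye in the frame of frame between -0.014 and 0.014 m and y of gate_eye in the frame of frame between -0.003 and 0.003 m and angle between gate's own z axis and vertical below 0.07 rad and y of gate_toe in the frame of frame between -0.005 and 0.004 m and x of gate_toe in the frame of frame below -0.17 m and linear speed of gate below 0.02 m/s); the robot touches nothing.
It fails at once if the gate is pressed or knocked on the pins or the frame with more than 20 N before the knuckles are home, or with more than 60 N at any time (contact force between gate and frame above 60 N or (contact force between gate and frame above 20 N and z of gate_eye in the frame of frame above 0.034 m)).
It fails at once if the robot hits or leans on the frame with more than 15 N (contact force between any of the arm, the fingers and frame above 15 N).
It fails at once if a plain board, the tool block, bowl, brush, mallet or mould half is moved by more than 20 mm (distance of any of board_a, board_b, toolblock, bowl, brush, mallet, sprig from where it was at the start of the episode above 0.02 m).
It also fails if it takes over 72 s, if anything falls off the work surface, if the arm or the gripper's body presses on something with over 40 N, if the wrist force passes 120 N, or if a joint passes its speed limit or range.

ROBOT

A 6-joint arm with a two-finger parallel gripper is mounted at the origin on the work surface. World frame = base frame: x ahead of the robot, y to its left, z up, the work surface at z = 0. Lengths are in mm, angles in rad, forces in N, time in s.
With the tool pointing down it reaches from about 275 to 1000 mm from the base axis. Payload 8.4 kg.
Tool frame: the origin (TCP) lies where the fingers leave the gripper's body, on its centre line; the fingertips stand 73 mm ahead of it and the grasp point (between the pads) lies 54 mm ahead of it (grip_point_offset is the distance from the TCP to the grasp point, in mm); z points along the fingers, y is the direction in which the jaws open and shut (so a half turn about z gives the same grasp; the last joint's range is limited). The gripper opens to 85 mm and grips with 20 to 120 N. Pads are 22 mm wide; open, the fingers measure 114 mm over their backs; the gripper's body (76 mm by 85 mm) begins 54 mm behind the grasp point. The pads swing forward as they close: fully open they stand 13 mm farther back than shut.
Start: joints at [-1.174, 0.353, 1.633, -0, 1.155, -0.002], TCP at [242.694, -575.958, 303.881] pointing down, gripper open.
Joint ranges: [-2.63, 2.63], [-0.92, 2.1], [0.06, 2.66], [-1.3, 4.44], [0, 2.69], [-3.02, 3.02]. Speed limits (rad/s): [2.22, 2.22, 2.79, 3.14, 3.14, 3.14].

INTERFACE

Orientations are given as [roll, pitch, yaw] about the fixed x, y, z axes, in that order (R = Rz(yaw) Ry(pitch) Rx(roll)).
In Python, from rig import sense, grab_frame, sign_off, grip_point_offset gives the robot as it stands. The module is installed in compiled form; this text tells all that it offers.
- The arm moves only by the tool drive_tool, never from a script. Its argument "targets" is one flat list of numbers, 7 for each row, row after row: the shift along the tool's x, y, z in m, then the turn, a rotation vector about the tool's x, y, z in rad, then the opening, from 0 (shut) to 1 (fully open). In form: [tx, ty, tz, wx, wy, wz, grip, tx, ty, tz, wx, wy, wz, grip, ...]. A call has 1 to 12 rows; each row is the pose to reach, as a shift and turn from the pose commanded when the call began, along the tool's axes at that moment; what a row does not reach only later rows make up. A row lasts 1/12 s, in which the tool goes at most 41.7 mm and 7.16 degrees, less where a joint would pass 70% of its speed; a pose out of reach is approached as far as the arm can. A call with a gripper value outside its range is refused whole. The fingers move at their own pace and stop on an object; "force" is the grip in N (left out, the last holds). Time passes only in rows, so rows that repeat a pose let the fingers close. It gives the time, the measured TCP pose, the force and the opening at its end, in the units of the state.
- sense(): the state, without advancing time (a new reading comes with each control period).
- grab_frame(name): name is "side" or "top" or "wrist"; returns a dict with "color" (480x640x3 uint8, blue, green, red), "vertical_fov" (degrees; the focal length in pixels is half the picture's height over the tangent of half this angle, whatever the lens; pixels are square), "cx", "cy" (the principal point, pixels), "k1" (the pictures are not rectified: a ray, as slopes to the right and down, at radius r is drawn at 1 + k1 r^2 times it, then the intrinsics apply), "world_from_camera" (4x4, takes a point from camera to world coordinates). Camera axes: x right, y down, z forward; pixel columns grow to the right and rows downward; lengths in mm; the calibration is good to about 2 mm. A picture is of the moment at which its call begins. There is no depth.
- sign_off(): hands the job in, once; it reports no verdict.
The state is a dict: "clock": time; "qpos": joint angles; "qvel": joint speeds; "joint_efforts": joint torques, N m; "eef_pos": TCP position; "tcp_rot": TCP orientation; "contact_force": force on the tool from outside, world axes, zero at the start; "wrist_torque": the same for the moment, N m; "opening": opening from 0.0 (shut) to 1.0 (fully open).
Only numpy, scipy, OpenCV 4.12 (cv2) and the standard library are available. Lean on these libraries where they do the work, as an engineer would, in place of code of your own. Each camera call takes 0.05 s, during which the arm holds its last target. There are 200 camera calls.

## Working session

There is one attempt and no reset: what is moved stays moved. The work goes in short steps, Python scripts to look and compute and a tool call to move; the robot and the scene stay as the last step left them, time stands still between calls to the robot, and variables do not carry over. Pictures are saved under pics/ and viewed, about 8 in all and at most 12, crops included, and the job is handed in when it is done.

Besides the shell and the picture viewer there is one more tool, called after "Request:" in YAML: its name, and indented under it one key for each argument. drive_tool: Moves the arm, as the interface text tells. Its arguments: {"type":"object","properties":{"targets":{"type":"array"},"force":{"type":"number"}},"required":["targets"]}

```bash
mkdir -p pics
cat > h.py <<'E'
import numpy as np, cv2
from rig import *
def cam(n,save=None):
    f=grab_frame(n); 
    if save: cv2.imwrite('pics/'+save,f['color'])
    return f
def K(f):
    h=f['color'].shape[0]; return h/2/np.tan(np.radians(f['vertical_fov'])/2)
def ray(f,u,v):
    F=K(f); d=np.array([(u-f['cx'])/F,(v-f['cy'])/F]); s=d.copy()
    for _ in range(30): s=d/(1+f['k1']*(s@s))
    T=np.array(f['world_from_camera']); return T[:3,3],T[:3,:3]@np.array([s[0],s[1],1])
def onz(f,u,v,z):
    o,d=ray(f,u,v); return o+d*(z-o[2])/d[2]
def proj(f,p):
    T=np.array(f['world_from_camera']); c=T[:3,:3].T@(np.array(p)-T[:3,3]); s=c[:2]/c[2]
    s=s*(1+f['k1']*(s@s)); return s*K(f)+[f['cx'],f['cy']]
E
python3 - <<'E'
from h import *
s=sense(); print(s)
for n in ('top','side','wrist'):
    f=cam(n,n+'0.png'); print(n,f['vertical_fov'],f['cx'],f['cy'],f['k1'],np.round(f['world_from_camera'],3).tolist())
E
```

```text
{'clock': 0.0, 'qpos': array([-1.17439003e+00,  3.53669378e-01,  1.63412843e+00,  2.56503648e-05,
        1.15521157e+00, -2.35993520e-03]), 'qvel': array([-0.00017686, -0.00061921,  0.00105648, -0.00105313, -0.00107604,
       -0.00047787]), 'joint_efforts': array([-3.61793303e-03, -6.05258131e+01, -3.42060935e+01, -5.82585435e-04,
        9.29227739e-03, -2.63733773e-05]), 'eef_pos': array([ 242.56008471, -575.60464819,  303.15079808]), 'tcp_rot': array([-3.14017599e+00, -2.67956269e-05,  3.98755842e-01]), 'contact_force': array([1.89501428, 0.24016124, 0.53636852]), 'wrist_torque': array([ 0.0064595 , -0.05153918, -0.02534647]), 'opening': 0.9978385123380613}
top 50.18962852919341 322.3235668497096 235.92562822649205 -0.12956940591670535 [[-0.004, -0.975, 0.22, 277.53], [-1.0, 0.004, -0.001, -22.572], [0.0, -0.22, -0.975, 1430.934], [0.0, 0.0, 0.0, 1.0]]
side 52.751502366261306 317.16803349337334 232.97825953455356 -0.012773764549201648 [[-0.957, -0.162, 0.242, 270.607], [-0.291, 0.531, -0.796, 915.726], [0.0, -0.832, -0.555, 784.963], [0.0, 0.0, 0.0, 1.0]]
wrist 64.24928130243042 322.62362950602534 245.76511675304886 0.016624360011705423 [[0.389, -0.889, -0.242, 304.539], [-0.921, -0.375, -0.1, -549.406], [-0.002, 0.262, -0.965, 373.833], [0.0, 0.0, 0.0, 1.0]]
```

View pics/top0.png

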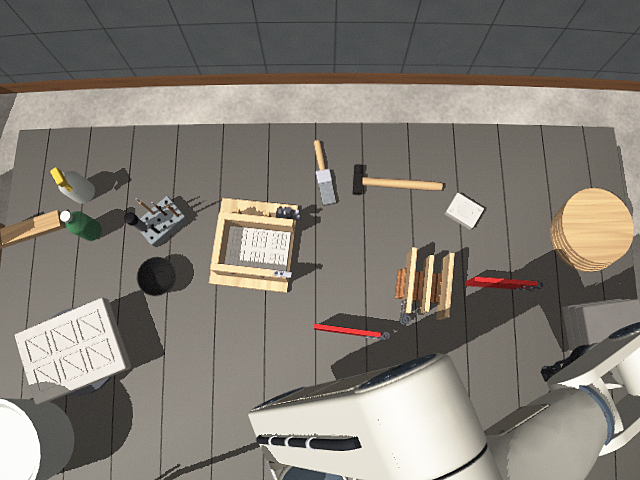

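View pics/side0.png

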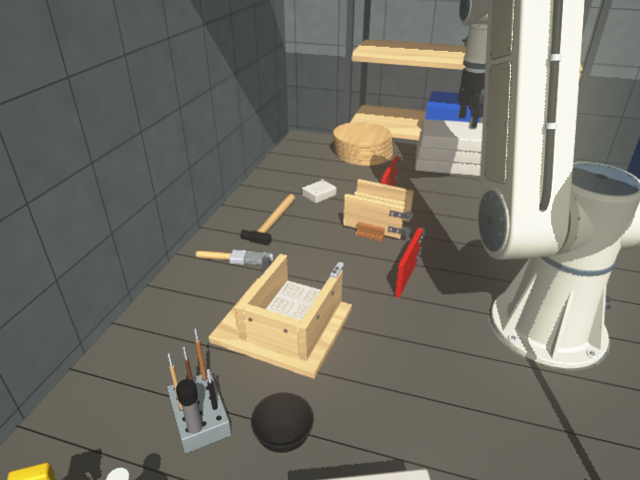

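The top view shows the frame at about (255,245), with the mouth to the right, the post at (288,212) and the keeper at (282,274). The rack is at (425,285) and the gate is its left board, with the knuckles at (405,320). The side view agrees, showing the straps on the near board. I'll enlarge both areas.

Run:
```python
from h import *
im=cv2.imread('pics/top0.png')[190:340,200:460]
cv2.imwrite('pics/crop1.png',cv2.resize(im,None,fx=3,fy=3,interpolation=cv2.INTER_CUBIC))
```

```text
(no output)
```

View pics/crop1.png

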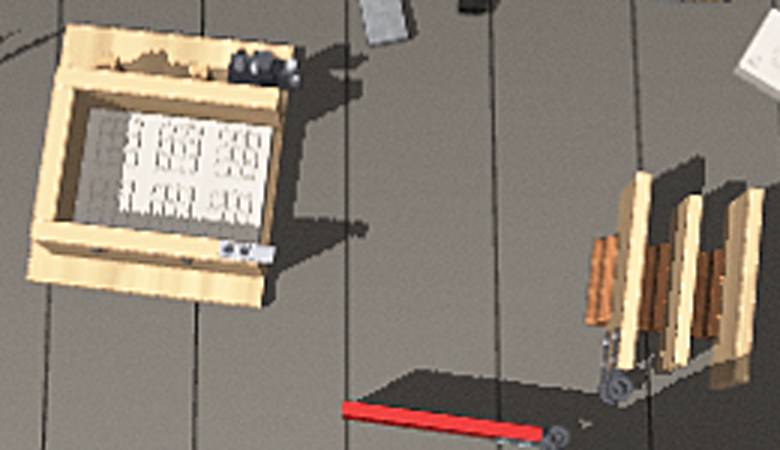

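Run:
```python
from h import *
f=cam('top')
P=lambda u,v,z:np.round(onz(f,200+(u+.5)/3-.5,190+(v+.5)/3-.5,z),1)
for n,u,v,z in [('g far',643,172,112),('g near',626,368,112),('kn',617,387,98),
 ('b mid far',694,195,97),('b mid near',680,365,97),('b r far',758,189,112),('b r near',738,355,112),
 ('base far-mouth corner',297,46,18),('base near-mouth corner',262,306,18),('base near-back',27,280,18),('base far-back',65,25,18),
 ('pin top',293,66,96),('keeper tip',273,254,121),('wallH inner mouth',276,108,112)]:
  print(n,P(u,v,z))
```

```text
g far [ 544.6 -265.5  112. ]
g near [ 373.4 -244.   112. ]
kn [ 358.1 -238.    98. ]
b mid far [ 526.6 -313.1   97. ]
b mid near [ 376.5 -293.9   97. ]
b r far [ 528.8 -367.2  112. ]
b r near [ 383.4 -341.7  112. ]
base far-mouth corner [688.   43.5  18. ]
base near-mouth corner [439.2  74.3  18. ]
base near-back [463.5 293.7  18. ]
base far-back [710.5 267.6  18. ]
pin top [646.6  43.3  96. ]
keeper tip [472.3  58.2 121. ]
wallH inner mouth [603.8  57.3 112. ]
```

```bash
cat >> h.py <<'E'
from scipy.spatial.transform import Rotation as Ro
def rel(p,yaw_deg):
    s=sense(); R0=Ro.from_euler('xyz',s['tcp_rot']); Rd=Ro.from_euler('xyz',[np.pi,0,np.radians(yaw_deg)])
    t=R0.inv().apply(np.array(p)-s['eef_pos'])/1000; w=(R0.inv()*Rd).as_rotvec()
    return np.round(t,4).tolist(),np.round(w,4).tolist()
E
python3 - <<'E'
from h import *
print(rel([459,-254.7,290],172.9))
E
```

```text
([0.3241, -0.2118, 0.0136], [-0.0003, -0.0011, -2.6189])
```

Request:
drive_tool:
  targets: [0.03,-0.02,0.001,0,0,-0.11,0.42,0.06,-0.04,0.002,0,0,-0.22,0.42,0.09,-0.06,0.004,0,0,-0.33,0.42,0.12,-0.08,0.005,0,0,-0.44,0.42,0.15,-0.1,0.006,0,0,-0.55,0.42,0.18,-0.12,0.008,0,0,-0.66,0.42,0.21,-0.14,0.009,0,0,-0.77,0.42,0.24,-0.16,0.01,0,0,-0.88,0.42,0.27,-0.18,0.011,0,0,-0.99,0.42,0.3,-0.195,0.012,0,0,-1.1,0.42,0.315,-0.205,0.013,0,0,-1.21,0.42,0.3241,-0.2118,0.0136,0,0,-1.31,0.42]

```text
clock: 1.2
eef_pos: [460.4, -252.9, 290.2]
tcp_rot: [3.141, -0.0, 1.716]
contact_force: [-0.9, -0.1, -0.0]
opening: 0.42
```

Request:
drive_tool:
  targets: [0,0,0,0,0,-0.11,0.42,0,0,0,0,0,-0.22,0.42,0,0,0,0,0,-0.33,0.42,0,0,0,0,0,-0.44,0.42,0,0,0,0,0,-0.55,0.42,0,0,0,0,0,-0.66,0.42,0,0,0,0,0,-0.77,0.42,0,0,0,0,0,-0.88,0.42,0,0,0,0,0,-0.99,0.42,0,0,0,0,0,-1.1,0.42,0,0,0,0,0,-1.21,0.42,0,0,0,0,0,-1.309,0.42]

```text
clock: 2.2
eef_pos: [459.0, -254.9, 290.2]
tcp_rot: [3.141, -0.0, 3.023]
contact_force: [-0.4, -0.3, 0.6]
opening: 0.422
```

Run:
```python
from h import *
f=cam('wrist','w1.png'); s=sense(); print(s['clock'],s['eef_pos'],s['tcp_rot'],s['opening'],s['qpos'])
for n,p in dict(gf=(544.6,-265.5,112),gn=(373.4,-244,112),kn=(358.1,-238,98)).items(): print(n,proj(f,p))
```

```text
2.25 [ 459.02671347 -254.8733916   290.1623135 ] [ 3.14151462e+00 -2.44138312e-04  3.02980029e+00] 0.41820300952550205 [-5.09708275e-01  2.12618204e-01  1.85996973e+00 -2.58485604e-05
  1.06926003e+00 -1.96869980e+00]
gf [320.74183713 356.72128215]
gn [322.34730796 106.58879855]
kn [328.86442573  81.88434994]
```

View pics/w1.png

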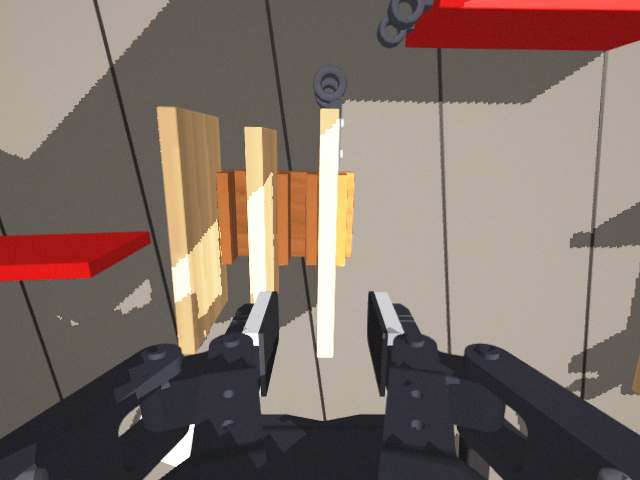

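The wrist view shows the gate's top edge from (330,109) to (325,357) and the knuckle ring at (330,84). The fingers straddle the edge.

Run:
```python
from h import *
f=cam('wrist'); a=onz(f,329.5,109,112); b=onz(f,325.5,357,112); k=onz(f,330,84,98)
d=b-a; ang=np.degrees(np.arctan2(d[1],d[0])); print(a,b,k,np.linalg.norm(d),ang)
ex=d/np.linalg.norm(d); print('k along/perp', (k-a)@ex,(k-a)@np.array([-ex[1],ex[0],0]))
m=(a+b)/2; print(m,rel([m[0],m[1],156],180+ang))
```

```text
[ 375.20798611 -240.34840033  112.        ] [ 545.29322318 -261.52919203  112.        ] [ 359.31863351 -238.06579844   98.        ] 171.39899009505442 -7.098525676521393
k along/perp -16.049637268230907 0.3015642992345539
[ 460.25060465 -250.93879618  112.        ] ([-0.0007, 0.004, 0.1342], [0.0001, -0.0002, 0.0018])
```

Request:
drive_tool:
  targets: [-0.001,0.004,0.02,0,0,0,0.42,-0.001,0.004,0.045,0,0,0,0.42,-0.001,0.004,0.07,0,0,0,0.42,-0.001,0.004,0.095,0,0,0,0.42,-0.001,0.004,0.115,0,0,0,0.42,-0.001,0.004,0.13,0,0,0,0.42,-0.001,0.004,0.134,0,0,0,0.42,-0.001,0.004,0.134,0,0,0,0.42]
  force: 60

```text
clock: 2.97
eef_pos: [460.0, -250.8, 155.3]
tcp_rot: [3.141, -0.002, 3.015]
contact_force: [0.3, 0.1, 0.6]
opening: 0.416
```

Request:
drive_tool:
  targets: [0,0,0,0,0,0,0.1,0,0,0,0,0,0,0.1,0,0,0,0,0,0,0.1,0,0,0,0,0,0,0.1,0,0,0,0,0,0,0.1,0,0,0,0,0,0,0.1,0,0,0,0,0,0,0.1,0,0,0,0,0,0,0.1]
  force: 60

```text
clock: 3.63
eef_pos: [461.4, -251.6, 157.5]
tcp_rot: [-3.141, 0.002, 3.018]
contact_force: [0.9, -0.4, 6.4]
opening: 0.127
```

Request:
drive_tool:
  targets: [0,0,-0.005,0,0,0,0.1,0,0,-0.015,0,0,0,0.1,0,0,-0.03,0,0,0,0.1,0,0,-0.045,0,0,0,0.1,0,0,-0.06,0,0,0,0.1,0,0,-0.08,0,0,0,0.1,0,0,-0.1,0,0,0,0.1,0,0,-0.12,0,0,0,0.1,0,0,-0.135,0,0,0,0.1,0,0,-0.145,0,0,0,0.1,0,0,-0.15,0,0,0,0.1,0,0,-0.15,0,0,0,0.1]

```text
clock: 4.63
eef_pos: [460.8, -251.1, 307.3]
tcp_rot: [-3.141, 0.001, 3.018]
contact_force: [-0.6, -0.5, -1.2]
opening: 0.126
```

Run:
```python
from h import *
s=sense(); print(s['clock'],s['eef_pos'],s['tcp_rot'],s['opening'],s['contact_force'],s['wrist_torque'])
# open pose: gate dir frame -y ; frame origin est
O=np.array([647.5,42.0]);a=np.radians(-7.06);ex=np.array([np.cos(a),np.sin(a)]);ey=np.array([-ex[1],ex[0]])
p=O-(102+70)*ey; print(p,rel([p[0],p[1],305],90-7.06))
```

```text
4.6333 [ 460.791309   -251.14636808  307.34753453] [-3.14108258e+00  1.45072985e-03  3.01778026e+00] 0.1260323045417478 [-0.55684077 -0.47290645 -1.20042394] [ 0.02405402 -0.06375228 -0.00530305]
[ 626.35970905 -128.69589362] ([-0.1492, 0.142, 0.0025], [0.0007, 0.0015, 1.5702])
```

Request:
drive_tool:
  targets: [-0.012,0.011,0,0,0,0.11,0.1,-0.024,0.022,0,0,0,0.22,0.1,-0.037,0.035,0,0,0,0.34,0.1,-0.05,0.047,0,0,0,0.46,0.1,-0.063,0.06,0,0,0,0.58,0.1,-0.076,0.072,0,0,0,0.7,0.1,-0.089,0.085,0,0,0,0.82,0.1,-0.102,0.097,0,0,0,0.94,0.1,-0.115,0.11,0,0,0,1.06,0.1,-0.128,0.122,0,0,0,1.18,0.1,-0.139,0.133,0,0,0,1.3,0.1,-0.149,0.142,0,0,0,1.41,0.1]

```text
clock: 5.63
eef_pos: [626.2, -127.6, 304.6]
tcp_rot: [-3.139, -0.001, 1.602]
contact_force: [0.2, -0.2, -2.7]
opening: 0.13
```

Request:
drive_tool:
  targets: [0,0,0,0,0,0.08,0.1,0,0,0,0,0,0.13,0.1,0,0,0,0,0,0.16,0.1,0,0,0,0,0,0.16,0.1,0,0,0,0,0,0.16,0.1]

```text
clock: 6.05
eef_pos: [625.5, -128.5, 305.0]
tcp_rot: [-3.14, -0.0, 1.449]
contact_force: [-0.3, -0.0, -1.0]
opening: 0.128
```

Run:
```python
from h import *
f=cam('wrist','w2.png'); s=sense(); print(s['clock'],s['eef_pos'],s['tcp_rot'],s['opening'],s['contact_force'])
```

```text
6.1 [ 625.62557426 -128.51945092  305.33830485] [-3.14004533e+00 -1.10220269e-04  1.44896986e+00] 0.13029100685295877 [ 0.46540564 -0.65124454 -2.05218295]
```

View pics/w2.png

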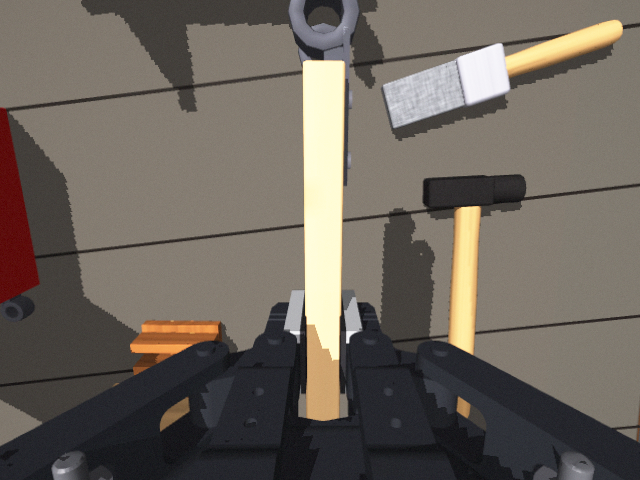

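The gate is held straight: board centred at column 324, upper ring at about (323,15). The pins aren't in view yet. With the gate still high, I'll move it sideways and forward so the wrist camera sees the pins beside the board.

Request:
drive_tool:
  targets: [0.015,-0.01,0,0,0,0,0.1,0.03,-0.02,0,0,0,0,0.1,0.045,-0.03,0,0,0,0,0.1,0.06,-0.04,0,0,0,0,0.1,0.07,-0.045,0,0,0,0,0.1,0.07,-0.045,0,0,0,0,0.1,0.07,-0.045,0,0,0,0,0.1]

```text
clock: 6.68
eef_pos: [589.8, -52.5, 306.7]
tcp_rot: [3.141, 0.0, 1.45]
contact_force: [1.2, -1.2, -2.5]
opening: 0.128
```

Run:
```python
from h import *
f=cam('wrist','w3.png'); s=sense(); print(s['clock'],s['eef_pos'],s['tcp_rot'],s['opening'],s['contact_force'])
print(proj(f,(647.5,42,96)),proj(f,(647.5,42,30)))
```

```text
6.7333 [590.09896947 -53.13189413 306.64153981] [3.14069495e+00 3.19240319e-04 1.44911850e+00] 0.1218852686879 [ 0.21736389 -0.21615389 -2.36542074]
[388.19795237  90.65236625] [375.25660397 100.66504051]
```

View pics/w3.png

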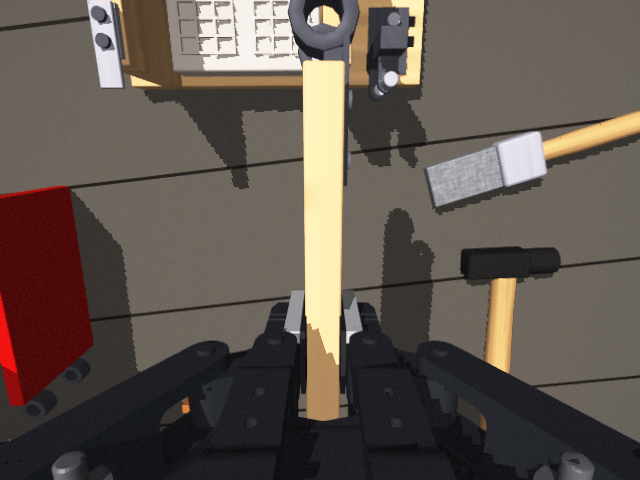

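The upper pin's tip shows as a light disc at about (390,78), with the lower one below it near (378,92). The gate ring is at (323,20) and the keeper at the left (110,45). I'll enlarge to get the pin positions.

Run:
```python
import cv2
im=cv2.imread('pics/w3.png')[0:110,285:435]
cv2.imwrite('pics/w3c.png',cv2.resize(im,None,fx=5,fy=5,interpolation=cv2.INTER_CUBIC))
```

```text
(no output)
```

View pics/w3c.png

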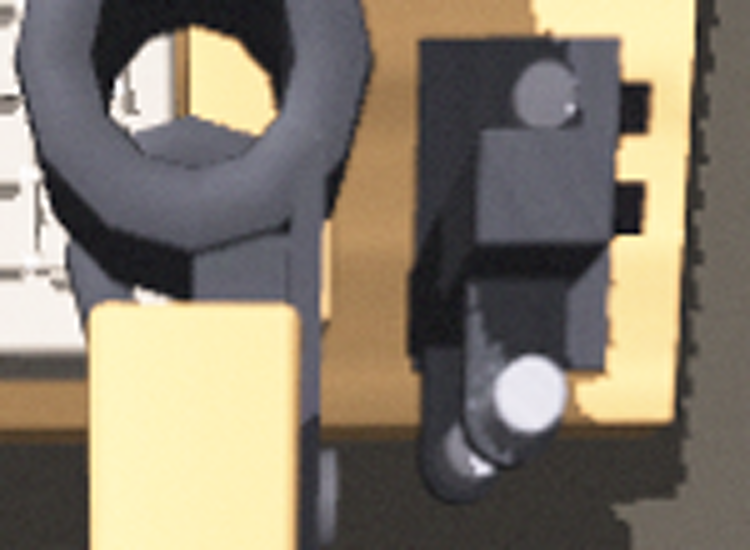

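Run:
```python
from h import *
f=cam('wrist'); s=sense(); R=Ro.from_euler('xyz',s['tcp_rot']); t=s['eef_pos']
tl=lambda p: np.round(R.inv().apply(p-t),2)
pin=onz(f,390.6,78.4,96); pl=onz(f,376.5+0,91,44)
e=onz(f,323.6,60.2,t[2]-45.5); L=onz(f,285+90/5-.4,60.2,t[2]-45.5);Rr=onz(f,285+300/5-.4,60.2,t[2]-45.5)
e2=onz(f,323.6,200,t[2]-45.5)
r=onz(f,323.6,14,t[2]-59.5)
print('pin',pin,'low',pl,'edge tool',tl(e),'w',np.linalg.norm(L-Rr),'e2',tl(e2),'ring',tl(r))
a=np.radians(-7.06);ex=np.array([np.cos(a),np.sin(a)]);ey=np.array([-ex[1],ex[0]])
for q in (pin,pl):
  v=q[:2]-[647.5,42.0]; print('frame',v@ex,v@ey)
# frame mouth from wrist: base edge corner, keeper
for u,v,z in [(422,86,18),(132,87,18),(124,87,121),(102,88,121)]:
  q=onz(f,u,v,z); w=q[:2]-[647.5,42.0]; print(q,w@ex,w@ey)
print(s['tcp_rot'])
```

```text
pin [650.06238002  48.81048345  96.        ] low [647.51347134  47.35808477  44.        ] edge tool [89.28  0.7  45.47] w 11.647497071979265 e2 [50.41  0.76 45.49] ring [104.55   0.72  59.47]
frame 1.70588457192175 7.073784986905307
frame -0.6451858630222055 5.319115442881673
[690.98963952  49.15117674  18.        ] 42.280958859047516 12.442210095748084
[440.40106131  78.49359652  18.        ] -210.01409101765856 10.762646805104303
[480.92242686  60.3958745  121.        ] -167.5755921108935 -2.2174309591786665
[467.35372257  61.37774326 121.        ] -181.16209848470302 -2.910718117344131
[3.14084499e+00 2.89809162e-04 1.44832525e+00]
```

Run:
```python
from h import *
a=np.radians(-7.06);ex=np.array([np.cos(a),np.sin(a)]);ey=np.array([-ex[1],ex[0]])
pin=np.array([648.3,46.5]); tx=ey; ty=np.array([ey[1],-ey[0]])
for back in (45,0):
  p=pin-back*ey-105*tx-.7*ty; print(p,rel([*p,305],82.94), rel([*p,180],82.94))
```

```text
[ 629.16900717 -102.27666186] ([-0.0436, 0.0446, 0.0016], [0.0007, 0.0003, 0.0007]) ([-0.0436, 0.0445, 0.1266], [0.0007, 0.0003, 0.0007])
[634.69989724 -57.61785248] ([0.0014, 0.0446, 0.0016], [0.0007, 0.0003, 0.0007]) ([0.0014, 0.0445, 0.1266], [0.0007, 0.0003, 0.0007])
```

Request:
drive_tool:
  targets: [-0.015,0.015,0,0,0,0,0.1,-0.03,0.03,0,0,0,0,0.1,-0.0435,0.0445,0.002,0,0,0,0.1,-0.0435,0.0445,0.022,0,0,0,0.1,-0.0435,0.0445,0.045,0,0,0,0.1,-0.0435,0.0445,0.068,0,0,0,0.1,-0.0435,0.0445,0.09,0,0,0,0.1,-0.0435,0.0445,0.11,0,0,0,0.1,-0.0435,0.0445,0.12,0,0,0,0.1,-0.0435,0.0445,0.1265,0,0,0,0.1,-0.0435,0.0445,0.1265,0,0,0,0.1,-0.0435,0.0445,0.1265,0,0,0,0.1]

```text
clock: 7.78
eef_pos: [629.3, -102.5, 180.4]
tcp_rot: [3.141, 0.0, 1.448]
contact_force: [0.5, -0.3, -1.9]
opening: 0.13
```

Run:
```python
from h import *
s=sense(); print(s['eef_pos'],s['tcp_rot'],s['contact_force'])
f=cam('wrist'); g=cam('side')
a=cv2.resize(f['color'][0:200,230:430],None,fx=3,fy=3,interpolation=cv2.INTER_CUBIC)[:, :400+200]
cv2.imwrite('pics/s1.png',cv2.resize(g['color'][190:370,200:440],None,fx=3.3,fy=3.3,interpolation=cv2.INTER_CUBIC)); cv2.imwrite('pics/w4.png',a)
```

```text
[ 629.25238051 -102.50654124  180.35877084] [3.14086550e+00 3.19178389e-05 1.44752283e+00] [ 0.54907054 -0.3097452  -1.94565089]
```

View pics/s1.png

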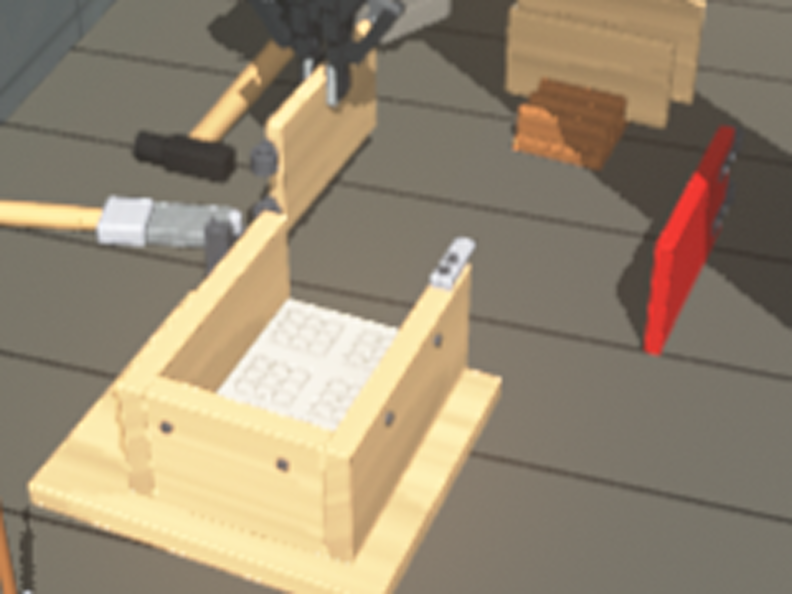

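The gate is upright beside the hinge and clear of the post, and the plaster is low, so there's room for a finger inside. Next I advance over the pins while raised about 22 mm.

Request:
drive_tool:
  targets: [0.006,0,0,0,0,0,0.1,0.014,0,0,0,0,0,0.1,0.022,0,0,0,0,0,0.1,0.03,0,0,0,0,0,0.1,0.036,0,0,0,0,0,0.1,0.041,0,0,0,0,0,0.1,0.045,0,0,0,0,0,0.1,0.045,0,0,0,0,0,0.1,0.045,0,0,0,0,0,0.1]

```text
clock: 8.63
eef_pos: [634.3, -57.3, 179.7]
tcp_rot: [-3.142, 0.0, 1.448]
contact_force: [-0.1, -0.2, -2.8]
opening: 0.13
```

Run:
```python
from h import *
s=sense(); print(s['eef_pos'],s['tcp_rot'],s['contact_force'])
f=cam('wrist','w5.png')
cv2.imwrite('pics/w5c.png',cv2.resize(f['color'][0:75,270:370],None,fx=7,fy=7,interpolation=cv2.INTER_CUBIC))
```

```text
[634.30018499 -57.32656951 179.73935742] [-3.14153276e+00  1.39388812e-04  1.44833465e+00] [-0.05482421 -0.19792966 -2.75081524]
```

View pics/w5c.png

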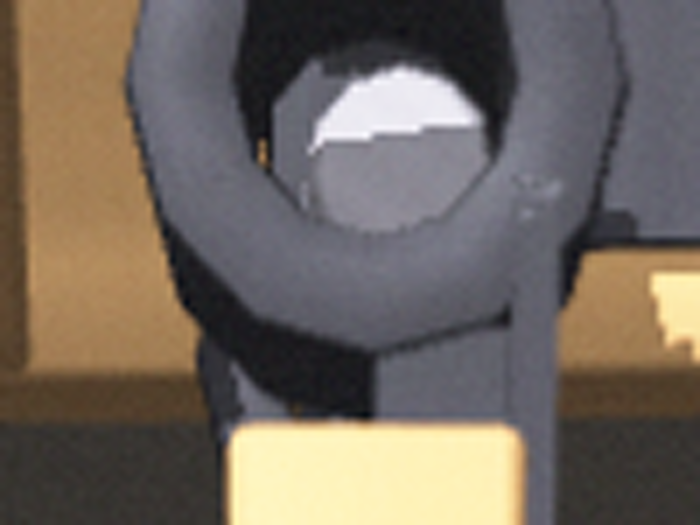

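Run:
```python
from h import *
f=cam('wrist'); s=sense(); R=Ro.from_euler('xyz',s['tcp_rot']); t=s['eef_pos']
tl=lambda p: np.round(R.inv().apply(p-t),2)
C=lambda x,y:(270+(x+.5)/7-.5,(y+.5)/7-.5)
print('pin',tl(onz(f,*C(401,150),96)),'L/R',tl(onz(f,*C(312,150),96)),tl(onz(f,*C(490,150),96)))
print('edge',tl(onz(f,*C(376,424),t[2]-45.5)))
zt=t[2]-59.5
print('bore L/R top',tl(onz(f,*C(238,80),zt)),tl(onz(f,*C(512,80),zt)),'outer',tl(onz(f,*C(128,80),zt)),tl(onz(f,*C(628,80),zt)))
print('bore near edge',tl(onz(f,*C(376,235),zt)),'outer near',tl(onz(f,*C(376,352),zt)))
```

```text
pin [108.97   2.15  83.73] L/R [108.97  -2.41  83.73] [108.97   6.72  83.73]
edge [89.03  0.8  45.49]
bore L/R top [105.07  -5.11  59.49] [105.08   6.66  59.49] outer [105.06  -9.83  59.49] [105.07  11.64  59.49]
bore near edge [99.14  0.82 59.49] outer near [94.54  0.83 59.49]
```

Request:
drive_tool:
  targets: [0.001,0.0005,0,0,0,0,0.1,0.0025,0.001,0,0,0,0,0.1,0.0039,0.0013,0,0,0,0,0.1,0.0039,0.0013,0.002,0,0,0,0.1,0.0039,0.0013,0.004,0,0,0,0.1,0.0039,0.0013,0.005,0,0,0,0.1,0.0039,0.0013,0.005,0,0,0,0.1,0.0039,0.0013,0.005,0,0,0,0.1]

```text
clock: 9.4
eef_pos: [635.9, -53.9, 174.6]
tcp_rot: [-3.141, 0.0, 1.448]
contact_force: [0.4, 0.1, -2.9]
opening: 0.129
```

Run:
```python
from h import *
s=sense(); print(s['eef_pos'],s['tcp_rot'],s['contact_force'])
f=cam('wrist','w6.png'); R=Ro.from_euler('xyz',s['tcp_rot']); t=s['eef_pos']
cv2.imwrite('pics/w6c.png',cv2.resize(f['color'][0:75,270:370],None,fx=7,fy=7,interpolation=cv2.INTER_CUBIC))
for c in [(105.1,.8)]:
  for z in (t[2]-59.5,96): 
    u,v=proj(f,R.apply([*c,t[2]-z])+t); print((u-270+.5)*7-.5,(v+.5)*7-.5)
```

```text
[635.94626003 -53.87641593 174.58372526] [-3.14125631e+00  2.53923527e-05  1.44774261e+00] [ 0.35045913  0.08356719 -2.88274657]
375.0431636188859 75.60793990132547
374.26372208599577 202.9883729915523
```

View pics/w6c.png

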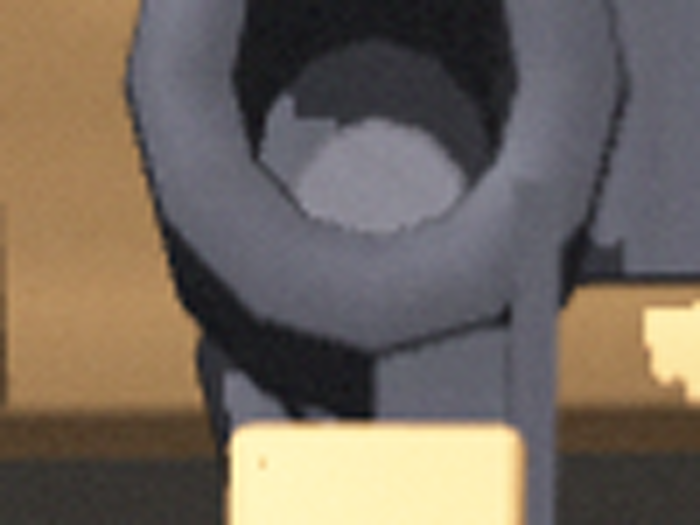

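The pin's top edge is at row 118 and its centre at about column 380, where I predicted (374,203) for the centre. It's aligned to within about 0.3 mm, so I lower gently.

Request:
drive_tool:
  targets: [0,0.0002,0.001,0,0,0,0.1,0,0.0002,0.002,0,0,0,0.1,0,0.0002,0.0025,0,0,0,0.1,0,0.0002,0.003,0,0,0,0.1,0,0.0002,0.0035,0,0,0,0.1,0,0.0002,0.004,0,0,0,0.1,0,0.0002,0.0045,0,0,0,0.1,0,0.0002,0.005,0,0,0,0.1,0,0.0002,0.005,0,0,0,0.1]

```text
clock: 10.2
eef_pos: [636.2, -53.9, 169.7]
tcp_rot: [-3.141, -0.0, 1.448]
contact_force: [-0.5, -0.9, -2.2]
opening: 0.13
```

Request:
drive_tool:
  targets: [0,0,0.0005,0,0,0,0.1,0,0,0.001,0,0,0,0.1,0,0,0.0015,0,0,0,0.1,0,0,0.002,0,0,0,0.1,0,0,0.0025,0,0,0,0.1,0,0,0.003,0,0,0,0.1,0,0,0.0035,0,0,0,0.1,0,0,0.004,0,0,0,0.1,0,0,0.004,0,0,0,0.1]

```text
clock: 10.95
eef_pos: [636.2, -53.9, 165.7]
tcp_rot: [-3.141, 0.0, 1.448]
contact_force: [-0.3, -0.1, -2.1]
opening: 0.127
```

Request:
drive_tool:
  targets: [0,0,0.0005,0,0,0,0.1,0,0,0.001,0,0,0,0.1,0,0,0.0015,0,0,0,0.1,0,0,0.002,0,0,0,0.1,0,0,0.0025,0,0,0,0.1,0,0,0.003,0,0,0,0.1,0,0,0.0035,0,0,0,0.1,0,0,0.004,0,0,0,0.1,0,0,0.0045,0,0,0,0.1,0,0,0.005,0,0,0,0.1,0,0,0.005,0,0,0,0.1]

```text
clock: 11.87
eef_pos: [636.2, -53.9, 160.7]
tcp_rot: [-3.141, -0.0, 1.448]
contact_force: [-0.6, 0.6, -2.5]
opening: 0.13
```

Request:
drive_tool:
  targets: [0,0,0.0005,0,0,0,0.1,0,0,0.001,0,0,0,0.1,0,0,0.0015,0,0,0,0.1,0,0,0.002,0,0,0,0.1,0,0,0.0025,0,0,0,0.1,0,0,0.0025,0,0,0,0.1]

```text
clock: 12.37
eef_pos: [636.2, -53.9, 158.2]
tcp_rot: [-3.141, 0.0, 1.448]
contact_force: [-0.4, -0.8, -2.0]
opening: 0.131
```

Run:
```python
from h import *
s=sense(); print(s['eef_pos'],s['tcp_rot'],s['contact_force'],s['wrist_torque'])
```

```text
[636.21104072 -53.88510834 158.16994561] [-3.14149384e+00  1.60492223e-05  1.44776550e+00] [-0.38371323 -0.77660841 -1.97063829] [-0.10890788 -0.01442122  0.00354424]
```

Request:
drive_tool:
  targets: [0,0,0.0003,0,0,0,0.1,0,0,0.0006,0,0,0,0.1,0,0,0.0009,0,0,0,0.1,0,0,0.0012,0,0,0,0.1,0,0,0.0015,0,0,0,0.1,0,0,0.0015,0,0,0,0.1]

```text
clock: 12.87
eef_pos: [636.4, -54.0, 157.1]
tcp_rot: [3.141, 0.0, 1.448]
contact_force: [-0.3, -1.6, 2.1]
opening: 0.13
```

The force rose by about 4 N at TCP z 157.1, where I expected the seat at about 157.5, so the knuckles are home on the lugs. I'll let go, let it hang and check.

Request:
drive_tool:
  targets: [0,0,-0.0005,0,0,0,0.1,0,0,-0.0005,0,0,0,0.16,0,0,-0.0005,0,0,0,0.2,0,0,-0.0005,0,0,0,0.26,0,0,-0.0005,0,0,0,0.32,0,0,-0.0005,0,0,0,0.32,0,0,-0.0005,0,0,0,0.32,0,0,-0.0005,0,0,0,0.32,0,0,-0.0005,0,0,0,0.32,0,0,-0.0005,0,0,0,0.32,0,0,-0.0005,0,0,0,0.32,0,0,-0.0005,0,0,0,0.32]

```text
clock: 13.87
eef_pos: [636.2, -53.9, 157.3]
tcp_rot: [-3.142, 0.0, 1.448]
contact_force: [-0.2, 0.1, 0.1]
opening: 0.32
```

Run:
```python
from h import *
s=sense(); print(s['eef_pos'],s['tcp_rot'],s['contact_force'],s['opening'])
f=cam('wrist','w7.png')
H=np.array([636.2,-53.95])+105.1*np.array([.1229,.9924])+.8*np.array([.9924,-.1229]); print('hinge wristcam',H)
b=np.array(f['color']).astype(int); m=((b[...,2]>200)&(b[...,1]>180)&(b[...,0]<215)&(b[...,2]-b[...,0]>35))
for r in (70,100,140,180,220,260,300):
  c=np.where(m[r,250:400])[0]; print(r,(c.min()+250,c.max()+250,len(c)) if len(c) else None)
```

```text
[636.24201472 -53.85613839 157.27105707] [-3.14158257e+00  5.82128027e-06  1.44780616e+00] [-0.15869349  0.06642853  0.10722692] 0.3202298430911942
hinge wristcam [649.91071  50.25292]
70 None
100 (np.int64(304), np.int64(343), 40)
140 (np.int64(305), np.int64(343), 39)
180 (np.int64(306), np.int64(343), 38)
220 (np.int64(307), np.int64(342), 36)
260 (np.int64(307), np.int64(342), 36)
300 (np.int64(308), np.int64(341), 34)
```

The gate hangs straight and unsupported: the force is back to about 0 and the board is still centred. Next I swing it loosely caged between the fingers, on an arc of about 104 mm about the hinge.

Request:
drive_tool:
  targets: [0.0001,-0.0052,0,0,0,0.05,0.32,0.0005,-0.0104,0,0,0,0.1,0.32,0.0012,-0.0155,0,0,0,0.15,0.32,0.0021,-0.0207,0,0,0,0.2,0.32,0.0032,-0.0257,0,0,0,0.25,0.32,0.0046,-0.0307,0,0,0,0.3,0.32,0.0063,-0.0357,0,0,0,0.35,0.32,0.0082,-0.0405,0,0,0,0.4,0.32,0.0104,-0.0452,0,0,0,0.45,0.32,0.0127,-0.0499,0,0,0,0.5,0.32,0.0153,-0.0544,0,0,0,0.55,0.32,0.0182,-0.0587,0,0,0,0.6,0.32]

```text
clock: 14.92
eef_pos: [580.1, -28.5, 157.4]
tcp_rot: [3.141, -0.0, 0.845]
contact_force: [-0.2, 0.3, -0.5]
opening: 0.324
```

Request:
drive_tool:
  targets: [0.0001,-0.0052,0,0,0,0.05,0.32,0.0005,-0.0104,0,0,0,0.1,0.32,0.0012,-0.0155,0,0,0,0.15,0.32,0.0021,-0.0207,0,0,0,0.2,0.32,0.0032,-0.0257,0,0,0,0.25,0.32,0.0046,-0.0307,0,0,0,0.3,0.32,0.0063,-0.0357,0,0,0,0.35,0.32,0.0082,-0.0405,0,0,0,0.4,0.32,0.0104,-0.0452,0,0,0,0.45,0.32,0.0127,-0.0499,0,0,0,0.5,0.32,0.0127,-0.0499,0,0,0,0.5,0.32,0.0127,-0.0499,0,0,0,0.5,0.32]

```text
clock: 15.92
eef_pos: [551.2, 14.0, 157.3]
tcp_rot: [3.142, -0.0, 0.35]
contact_force: [0.4, -0.2, 0.6]
opening: 0.328
```

Run:
```python
from h import *
s=sense(); print(s['clock'],s['eef_pos'],s['tcp_rot'],s['contact_force'],s['opening'],s['qpos'])
f=cam('wrist','w8.png')
```

```text
15.9167 [551.23182125  14.02345505 157.34016165] [ 3.14150995e+00 -1.00429059e-04  3.49816929e-01] [ 0.4488237  -0.24585818  0.64191254] 0.3275359325681317 [ 2.27369858e-02  4.25726883e-01  1.90826369e+00 -6.37419533e-05
  8.07480402e-01  1.24376045e+00]
```

View pics/w8.png

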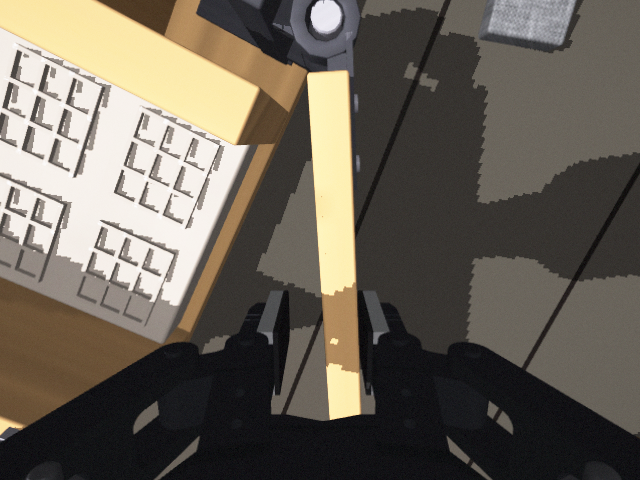

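The gate is on its pins, with the pin seen in the bore at (325,15). It trails against the outer finger, about 27° from shut. Swinging on.

Request:
drive_tool:
  targets: [0.0001,-0.0052,0,0,0,0.05,0.32,0.0005,-0.0104,0,0,0,0.1,0.32,0.0012,-0.0155,0,0,0,0.15,0.32,0.0021,-0.0207,0,0,0,0.2,0.32,0.0032,-0.0257,0,0,0,0.25,0.32,0.0046,-0.0307,0,0,0,0.3,0.32,0.0063,-0.0357,0,0,0,0.35,0.32,0.0082,-0.0405,0,0,0,0.4,0.32,0.01,-0.0443,0,0,0,0.44,0.32,0.0115,-0.0473,0,0,0,0.472,0.32,0.0115,-0.0473,0,0,0,0.472,0.32]

```text
clock: 16.88
eef_pos: [546.2, 62.5, 157.3]
tcp_rot: [-3.141, -0.0, -0.124]
contact_force: [-0.2, -0.5, 0.6]
opening: 0.32
```

Request:
drive_tool:
  targets: [0,-0.001,0,0,0,0,0.32,0,-0.002,0,0,0,0,0.32,0,-0.003,0,0,0,0,0.32,0,-0.004,0,0,0,0,0.32,0,-0.005,0,0,0,0,0.32,0,-0.005,0,0,0,0,0.32,0,-0.005,0,0,0,0,0.32]

```text
clock: 17.47
eef_pos: [546.5, 67.3, 157.3]
tcp_rot: [-3.142, -0.0, -0.124]
contact_force: [0.6, 0.1, -0.8]
opening: 0.321
```

```bash
cat > m.py <<'E'
from h import *
s=sense(); f=cam('wrist','w9.png'); R=Ro.from_euler('xyz',s['tcp_rot']); t=s['eef_pos']; print(s['clock'],t,s['contact_force'])
b=f['color'].astype(int); m=((b[...,2]>225)&(b[...,2]-b[...,0]>35))
pts=[]
for r in range(85,270,15):
  c=np.where(m[r,290:390])[0]+290
  if len(c)==0: continue
  g=np.split(c,np.where(np.diff(c)>2)[0]+1); g=max(g,key=len); print(r,g[0],g[-1],end='; ')
  pts.append([onz(f,g[0]-.5,r,112),onz(f,g[-1]+.5,r,112)])
P=np.array(pts); c=P.mean(1)
w=np.linalg.norm(P[:,0]-P[:,1],axis=1); ok=abs(w-12)<1.2; print('\nw',w.round(1))
if ok.sum()>2:
  k=np.polyfit(c[ok,0],c[ok,1],1); print('board dir deg',np.degrees(np.arctan(k[0])),'tool', R.inv().apply(c[ok]-t).round(1)[[0,-1]].tolist())
E
python3 m.py
```

```text
17.4667 [546.49180398  67.32455867 157.27589326] [ 0.64710293  0.0872282  -0.79486548]
85 322 362; 100 323 362; 115 324 362; 130 325 361; 145 323 361; 160 324 361; 175 324 361; 190 324 361; 205 325 361; 220 325 352; 235 325 333; 
w [11.5 11.4 11.2 10.7 11.4 11.2 11.4 11.5 11.3  8.6  2.8]
board dir deg -6.072510267951672 tool [[82.4, 4.8, 45.3], [48.5, 5.5, 45.3]]
```

Request:
drive_tool:
  targets: [0,-0.0005,0,0,0,0,0.32,0,-0.001,0,0,0,0,0.32,0,-0.0015,0,0,0,0,0.32,0,-0.0015,0,0,0,0,0.32,0,-0.0015,0,0,0,0,0.32]

```text
clock: 17.93
eef_pos: [546.6, 68.3, 157.2]
tcp_rot: [3.141, 0.0, -0.124]
contact_force: [-0.4, -4.8, -1.0]
opening: 0.316
```

```bash
python3 m.py
```

```text
17.9333 [546.56008285  68.34665549 157.16012209] [-0.39933837 -4.82200952 -0.99919245]
85 326 366; 100 326 366; 115 327 365; 130 327 365; 145 327 365; 160 327 364; 175 327 364; 190 327 364; 205 327 363; 220 327 356; 235 327 336; 
w [11.5 11.6 11.2 11.3 11.4 11.2 11.3 11.5 11.3  9.2  3.1]
board dir deg -6.612698321413071 tool [[82.4, 5.9, 45.1], [48.5, 6.1, 45.2]]
```

A 5 N reaction shows the gate is flat on the wall ends. I centre the fingers clear of the board and lift away.

Request:
drive_tool:
  targets: [0,0.002,0,0,0,0,0.32,0,0.004,0,0,0,0,0.32,0,0.006,0,0,0,0,0.36,0,0.006,0,0,0,0,0.36,0,0.006,-0.005,0,0,0,0.36,0,0.006,-0.015,0,0,0,0.36,0,0.006,-0.03,0,0,0,0.36,0,0.006,-0.05,0,0,0,0.36,0,0.006,-0.075,0,0,0,0.36,0,0.006,-0.1,0,0,0,0.36,0,0.006,-0.13,0,0,0,0.36,0,0.006,-0.15,0,0,0,0.36]

```text
clock: 18.98
eef_pos: [546.4, 63.0, 311.0]
tcp_rot: [-3.141, -0.003, -0.124]
contact_force: [0.4, -0.2, 0.3]
opening: 0.36
```

Request:
drive_tool:
  targets: [0,0,-0.01,0,0,0,0.36,-0.02,0,-0.02,0,0,0,0.36,-0.04,0,-0.02,0,0,0,0.36,-0.05,0,-0.02,0,0,0,0.36,-0.05,0,-0.02,0,0,0,0.36,-0.05,0,-0.02,0,0,0,0.36]

```text
clock: 19.48
eef_pos: [496.3, 69.1, 327.2]
tcp_rot: [-3.142, -0.0, -0.124]
contact_force: [1.3, -1.1, 0.4]
opening: 0.358
```

Run:
```python
from h import *
s=sense(); print(s['clock'],s['eef_pos'],s['contact_force'])
f=cam('wrist','w10.png'); g=cam('side')
a=cv2.resize(f['color'],(480,360)); b=cv2.resize(g['color'][190:370,200:360],(320,360))
cv2.imwrite('pics/fin.png',np.hstack([a,b]))
```

```text
19.4833 [496.34261413  69.10618557 327.20939356] [ 1.30378481 -1.06541002  0.35327531]
```

View pics/fin.png

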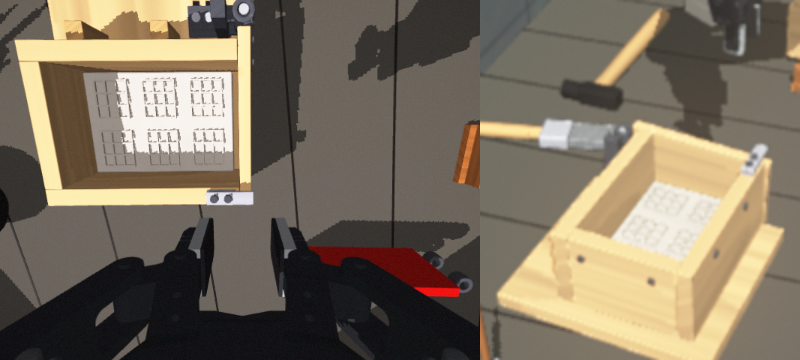

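Run:
```python
from h import *
f=cam('wrist'); b=f['color'].astype(int); m=((b[...,2]>200)&(b[...,2]-b[...,0]>35))
P=[]
for r in range(60,246,15):
  c=np.where(m[r,290:360])[0]+290
  if len(c): P.append(onz(f,c[-1]+.5,r,112)); print(r,c[0],c[-1],end='; ')
P=np.array(P); k=np.polyfit(P[:,0],P[:,1],1); print(np.degrees(np.arctan(k[0])), np.abs(np.polyval(k,P[:,0])-P[:,1]).max())
# wall mouth reference: keeper-side/hinge-side base corners were -7.06 (top cam)
s=sense(); print(np.degrees(s['tcp_rot'][2]))
```

```text
60 290 333; 75 290 333; 90 317 333; 105 317 333; 120 318 333; 135 318 333; 150 318 333; 165 318 333; 180 319 333; 195 319 333; 210 319 333; 225 319 333; 240 320 333; -6.655345494961258 0.0044223006917434304
-7.115941873348874
```

```bash
python3 -c "
from rig import *
sign_off(); print(sense()['clock'])"
```

```text
the job is handed in; nothing more can be done
the job is handed in; nothing more can be done
```

I took the gate out of the rack and hung it on both pins. I then swung it shut loosely between the open fingers, lifted the arm clear and handed the job in at about 20 s of the 72 s allowed. `sign_off` reports no verdict.

- **Hanging:** I centred the upper knuckle by looking at the pin through its bore. The gate went down without catching. It seated with about a 4 N rise at tool height 157.1 mm, against about 157.5 mm expected. It then hung free at 0 N for about 0.6 s before I swung it.
- **Shutting:** It pressed flat against the wall ends at about 5 N. The last picture shows it under the keeper, lying along the mouth, with the arm well clear. Its angle stayed at -6.6° after I let go.
- **Small disagreements:** The top camera gave the mouth's line as -7.06°, so the free end may stand about 1.3 mm out, against 5 mm allowed. The wrist and top cameras differed by about 5 mm on where the frame stands. I therefore relied on the close view through the bore instead.
- **Not checked:** I didn't measure the other boards and bench items again at the end. The arm and gate stayed clear of them, and I felt no unexpected contact.

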